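Cap a sample vial on the lever press and sort it

TASK

Close the vial that stands in the press: pull the sprung red-handled lever all the way down so that the cap is pushed fully home, then keep hold of the handle and ease it slowly back up, over about four seconds or more, until it rests fully up. Then take that vial out and set it down gently, upright, in the tray of the same colour as its cap. Leave the other vial waiting on its stand and do not shift anything else on the bench.

Things in the scene. Friction and masses are not known exactly. Their poses are not given: they have to be found in the camera images.
- lever (a joint): press lever angle, rad: 0 = fully up at rest (lever upright), grows as it is pulled down, 1.55 = fully down on its stop (lever level). Turns about the press's x through point press_hinge. A spring lifts it: about 1 N at the handle at the top, 9 N at the bottom, lightly damped; let go low down it flies up, let go within 0.1 rad of the top it drifts home gently
- lever_grip (a point): centre of the lever's red handle: bar 22 mm thick, 80 mm long, level along the press's x, spinning freely about its length (a gripper pinching it from above can keep pointing down). 215 mm from the lever's axis, offset 70 mm to the press's -x from press_hinge; 320 mm above the bench when up, 105 mm when down. It swings from above the hinge over to the press's -y side and down
- press_hinge (a point): point on the lever's axis, mid-lever, 105 mm above the bench; axes: x along the lever's axis (-x is the robot's side), y from the nest to the hinge, z up; fixed to the press, does not turn with the lever
- press_nest (a point): centre of the nest on top of the press's white base plate (20 mm thick, 140 x 270 mm), 120 mm from the hinge to the press's -y; axes as press_hinge. Four curbs 6 mm high around the vial, 2 mm play. The lever's steel die comes down here and pushes the cap home at the very end of the stroke. With the lever up the nest is open from above (the lever stands upright 120 mm away on the +y side)
- stand_top (a point): centre of the top of the low aluminium stand (70 x 70 mm, 20 mm high, four 6 mm curbs) where the next vial waits
- vial_blue: clear glass vial with a blank paper label, round body 30 mm across, 42 mm high, narrower neck, blue push-on cap 23 mm across, 12 mm high. 64 mm tall with the cap unpressed, 58 mm with it home; 50 to 85 g. Origin: centre of its underside, z up. Grip it by the body about 32 mm up. Of vial_blue and vial_orange one stands in the press at the start, the other on the stand; which is where varies
- cap_blue (a joint): how far the cap of vial_blue is pressed on, in m: 0 = proud as at the start, 0.006 = fully home. A stiff sliding fit (about 3 N)
- vial_orange: clear glass vial with a blank paper label, round body 30 mm across, 42 mm high, narrower neck, orange push-on cap 23 mm across, 12 mm high. 64 mm tall with the cap unpressed, 58 mm with it home; 50 to 85 g. Origin: centre of its underside, z up. Grip it by the body about 32 mm up. Of vial_blue and vial_orange one stands in the press at the start, the other on the stand; which is where varies
- cap_orange (a joint): how far the cap of vial_orange is pressed on, in m: 0 = proud as at the start, 0.006 = fully home. A stiff sliding fit (about 3 N)
- tray_blue_in (a point): shallow blue plastic tray, 150 mm (x) by 110 mm (y), 22 mm high, walls 4 mm, fixed to the bench; this point is the centre of its inner floor, axes along the tray's. A sealed blue-capped vial already stands in it, about 47 mm from the centre to +x; the middle and the -x half are free. The three trays change places
- done_blue: a sealed blue-capped vial, 30 mm across, 58 mm high, already standing in the blue tray; bystander. Origin: centre of its underside
- tray_orange_in (a point): shallow orange plastic tray, 150 mm (x) by 110 mm (y), 22 mm high, walls 4 mm, fixed to the bench; this point is the centre of its inner floor, axes along the tray's. A sealed orange-capped vial already stands in it, about 47 mm from the centre to +x; the middle and the -x half are free. The three trays change places
- done_orange: a sealed orange-capped vial, 30 mm across, 58 mm high, already standing in the orange tray; bystander. Origin: centre of its underside
- tray_green_in (a point): shallow green plastic tray, 150 mm (x) by 110 mm (y), 22 mm high, walls 4 mm, fixed to the bench; this point is the centre of its inner floor, axes along the tray's. A sealed green-capped vial already stands in it, about 47 mm from the centre to +x; the middle and the -x half are free. The three trays change places
- done_green: a sealed green-capped vial, 30 mm across, 58 mm high, already standing in the green tray; bystander. Origin: centre of its underside
- reagent: amber glass bottle, 70 mm across, 160 mm high; bystander. Origin: centre of its underside
- beaker: glass beaker, 80 mm across the rim, 95 mm high; bystander. Origin: centre of its underside
- spatula: broad-bladed spatula with a wooden handle, 180 mm long lying on the bench along its x; bystander. Origin: middle, underside
- cork_cup: cork ring 90 mm across and 22 mm high with a red cup on it, 52 mm high in all; bystander. Origin: centre of its underside
Not all that is in view belongs to the job. What is shaped like the vial_blue but brown or turquoise is not meant. Of the things that look like the part that bears tray_blue_in, the largest one is meant.

How it is judged:
By the outcome, as a careful person would: the job done as asked, in the order asked, and still so for the second after the job is handed in, with the robot touching nothing.
It also fails if it takes over 72 s, if anything falls off the work surface, if the arm or the gripper's body presses on something with over 40 N, if the wrist force passes 120 N, or if a joint passes its speed limit or range.

ROBOT

A 6-joint arm with a two-finger parallel gripper is mounted at the origin on the work surface. World frame = base frame: x ahead of the robot, y to its left, z up, the work surface at z = 0. Lengths are in m, angles in rad, forces in N, time in s.
With the tool pointing down it reaches from about 0.35 to 0.975 m from the base axis. Payload 4.9 kg.
Tool frame: the origin (TCP) lies at the very end of the fingers, on their centre line; the grasp point (between the pads) lies 19 mm behind it; z points along the fingers, y is the line along which they close (so a half turn about z gives the same grasp; the last joint's range is limited). The gripper opens to 85 mm and grips with 20 to 120 N. Pads are 22 mm wide; open, the fingers measure 114 mm over their backs; the gripper's body (76 mm by 85 mm) begins 54 mm behind the grasp point. The pads swing forward as they close: fully open they stand 13 mm farther back than shut.
Start: joints at [-1.221, 0.053, 1.613, -0, 1.476, -0.119], TCP at [0.282, -0.558, 0.231] pointing down, gripper open.
Joint ranges: [-3.01, 3.01], [-1.01, 2.22], [0.06, 2.58], [-1.02, 4.17], [0.09, 2.62], [-3.14, 3.14]. Speed limits (rad/s): [2.57, 2.57, 3.14, 3.14, 3.14, 3.14].

INTERFACE

Orientations are given as a unit quaternion [w, x, y, z].
In Python, from plant import manip gives the robot as it stands.
- The arm moves only by the shell command python3 -m pendant 'ROWS'. ROWS is JSON, a list of rows, each a list of 3 entries, a list of its own where there are three numbers: the opening, from 0 (shut) to 1 (fully open), then the shift along the tool's x, y, z in units of 12 cm (1.0 is 12 cm), then the turn about the tool's z in units of pi rad (1.0 is pi rad). In form: [[gripper, [dx, dy, dz], roll], ...]. A call has 1 to 10 rows; each row is the pose to reach, as a shift and turn from the pose commanded when the call began, along the tool's axes at that moment, turning the shorter way round; what a row does not reach only later rows make up. A row lasts 1/10 s, in which the tool goes at most 50 mm and 8.59 degrees, less where a joint would pass 70% of its speed; a pose out of reach is approached as far as the arm can. A call with a number of a shift or a turn outside -1 to 1 is refused whole. A call with a gripper value outside its range is refused whole. The fingers move at their own pace and stop on an object; the grip force is fixed at half the most. Time passes only in rows, so rows that repeat a pose let the fingers close. It gives the time, the measured TCP pose, the force, the opening and the grip force at its end, in the units of the state.
- manip.state(): the state, without advancing time (a new reading comes with each control period).
- manip.grab_frame(name): name is "scene" or "top" or "wrist"; returns a dict with "img" (400x640x3 uint8, red, green, blue), "fx", "fy", "cx", "cy" (pixels), "eye" and "rotation" of the camera in the world; the wrist camera has in their place "tool_from_camera" (4x4, takes a point from camera to tool coordinates, whose origin is the TCP and whose axes are the flange's). Camera axes: x right, y down, z forward; pixel columns grow to the right and rows downward; lengths in m; the calibration is good to about 2 mm. A picture is of the moment at which its call begins: read the wrist's pose just before it. There is no depth.
- manip.job_done(): hands the job in; it is judged then, once.
The state is a dict: "time": time; "joint_pos": joint angles; "joint_vel": joint speeds; "joint_efforts": joint torques, N m; "tool_pos": TCP position; "tool_rot": TCP orientation; "contact_force": force on the tool from outside, world axes, zero at the start; "ft_torque": the same for the moment, N m; "gripper_width": opening from 0.0 (shut) to 1.0 (fully open); "grasp_force": force on a finger pad.
Only numpy, scipy, OpenCV 4.12 (cv2) and the standard library are available. Lean on these libraries where they do the work, as an engineer would, in place of code of your own. Each camera call takes 0.05 s, during which the arm holds its last target. There are 200 camera calls.

## Working session

There is one attempt and no reset: what is moved stays moved. The work goes in short steps, Python scripts to look and compute and a shell command to move; the robot and the scene stay as the last step left them, time stands still between calls to the robot, and variables do not carry over. Pictures are saved under pics/ and viewed, at most 10 in all, crops included, and the job is handed in when it is done.

```bash
mkdir -p pics; ls; python3 - <<'E'
from plant import manip
import cv2,pickle,numpy as np
s=manip.state(); print(s)
for n in("scene","top"):
    f=manip.grab_frame(n); pickle.dump(f,open(f"{n}.pkl","wb"))
    cv2.imwrite(f"pics/{n}.png",f["img"][:,:,::-1]); print(n,f["fx"],f["cx"],f["cy"],f["eye"],np.round(f["rotation"],3).tolist())
E
```

```text
pics
{'time': 0.0, 'joint_pos': array([-1.22096169e+00,  5.33276515e-02,  1.61427474e+00, -4.47448156e-06,
        1.47599708e+00, -1.18981512e-01]), 'joint_vel': array([-0.00117668, -0.00027002,  0.00013601, -0.00262484,  0.00154787,
        0.00166852]), 'joint_efforts': array([ 3.06512802e-04, -3.93675399e+01, -3.70180643e+01, -2.05190081e-04,
        6.79917153e-03,  4.75839613e-06]), 'tool_pos': array([ 0.28219172, -0.55697925,  0.23009263]), 'tool_rot': array([-9.96475636e-04,  9.72651457e-01,  2.32267380e-01, -1.17775208e-04]), 'contact_force': array([ 1.13768396,  0.60532455, -0.86880937]), 'ft_torque': array([ 0.02919628,  0.03167607, -0.05215899]), 'grasp_force': 0.0, 'gripper_width': 1.0004505948939864}
scene 496.81968644218495 309.84497406421247 201.87937445666634 [1.23874342 0.73122183 1.06203109] [-0.146, 0.319, 0.851, -0.391]
top 437.27799325973444 319.85737034317503 203.0299630804016 [ 0.41755441 -0.04865936  1.48724879] [-0.041, 0.712, -0.7, 0.039]
```

View pics/scene.png

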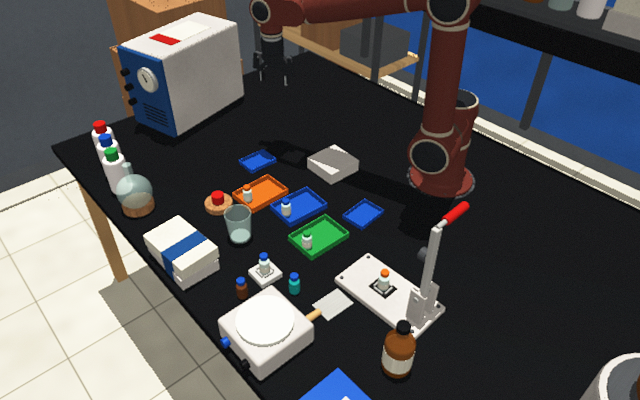

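View pics/top.png

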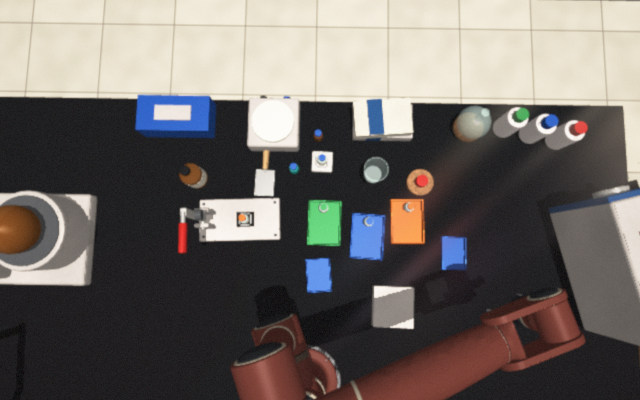

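The scene image shows the orange-capped vial in the press nest at (384,285), or (245,219) in top. The blue-capped vial is on the stand at (264,268). The red handle is at (456,214) in scene and (182,237) in top. The only orange tray is at (260,192) in scene and (407,221) in top. The brown and turquoise vials are decoys, as are the small blue trays. I'll confirm this in a crop and triangulate.

```bash
cat > h.py <<'E'
import numpy as np,cv2
from scipy.spatial.transform import Rotation as R
def rot(f):
    q=np.array(f["rotation"]); return R.from_quat([q[1],q[2],q[3],q[0]]).as_matrix() if q.size==4 else q
def ray(f,p):
    d=rot(f)@np.array([(p[0]-f["cx"])/f["fx"],(p[1]-f["cy"])/f["fy"],1]); return np.array(f["eye"]),d/np.linalg.norm(d)
def atz(f,p,z):
    e,d=ray(f,p); return e+d*(z-e[2])/d[2]
def tri(l):
    A=0;b=0;E=[ray(*x) for x in l]
    for e,d in E: P=np.eye(3)-np.outer(d,d);A=A+P;b=b+P@e
    x=np.linalg.solve(A,b); return x,[float(np.linalg.norm(np.cross(x-e,d))) for e,d in E]
def blob(img,h0,h1,box,smin=130,vmin=60):
    x0,y0,x1,y1=box; h=cv2.cvtColor(img,cv2.COLOR_RGB2HSV)[y0:y1,x0:x1]
    H=h[...,0].astype(int); m=((H>=h0)&(H<=h1) if h0<=h1 else (H>=h0)|(H<=h1))&(h[...,1]>smin)&(h[...,2]>vmin)
    n,l,s,c=cv2.connectedComponentsWithStats(m.astype(np.uint8)); i=1+np.argmax(s[1:,4]); pts=np.argwhere(l==i)[:,::-1]+[x0,y0]
    return c[i]+[x0,y0],s[i],cv2.minAreaRect(pts.astype(np.float32))
E
python3 - <<'E'
from h import *; import pickle
S=pickle.load(open("scene.pkl","rb"));T=pickle.load(open("top.pkl","rb"))
def sh(n,a,b):
    print(n,a[0].round(1),b[0].round(1),a[2],b[2]); x,r=tri([(S,a[0]),(T,b[0])]); print("  ",x.round(4),np.round(r,4))
sh("handle",blob(S["img"],172,6,(430,190,490,240)),blob(T["img"],172,6,(170,200,195,260)))
sh("cap",blob(S["img"],7,20,(370,262,395,282)),blob(T["img"],7,20,(230,205,260,232),100))
b=blob(T["img"],7,20,(380,190,435,250)); print("tray",b)
print([atz(T,p,.022).round(4).tolist() for p in cv2.boxPoints(b[2])],atz(T,b[2][0],.022))
c1=cv2.resize(T["img"][165:275,160:290],None,fx=4,fy=4,interpolation=2)
c2=cv2.resize(T["img"][185:255,380:440],None,fx=4,fy=4,interpolation=2)
c3=cv2.resize(S["img"][165:300,225:305],None,fx=2,fy=2,interpolation=2)
o=np.zeros((570,780,3),np.uint8); o[:440,:520]=c1; o[:280,530:770]=c2; o[290:560,540:700]=c3
cv2.imwrite("pics/crop.png",o[:,:,::-1])
E
```

```text
handle [456.  211.9] [182.2 237.5] ((455.58538818359375, 212.23171997070312), (10.463642120361328, 31.23475456237793), 51.34019088745117) ((182.2505340576172, 237.48866271972656), (9.80805492401123, 31.285879135131836), 2.602562189102173)
   [0.4512 0.3216 0.323 ] [0.0016 0.0016]
cap [384.4 272.7] [241.1 217.2] ((384.5, 273.0), (8.0, 7.0), 90.0) ((241.5, 217.0), (6.0, 7.0), 90.0)
   [0.5279 0.2103 0.0816] [0.0002 0.0002]
tray (array([406.83117723, 221.74126779]), array([   9,    8,   37,   47, 1546], dtype=int32), ((406.91473388671875, 221.0167236328125), (46.8665885925293, 35.0142822265625), 88.36341857910156))
[[0.6052, -0.275, 0.022], [0.6105, -0.3931, 0.022], [0.453, -0.3959, 0.022], [0.4478, -0.2792, 0.022]] [ 0.52864874 -0.33578782  0.022     ]
```

View pics/crop.png

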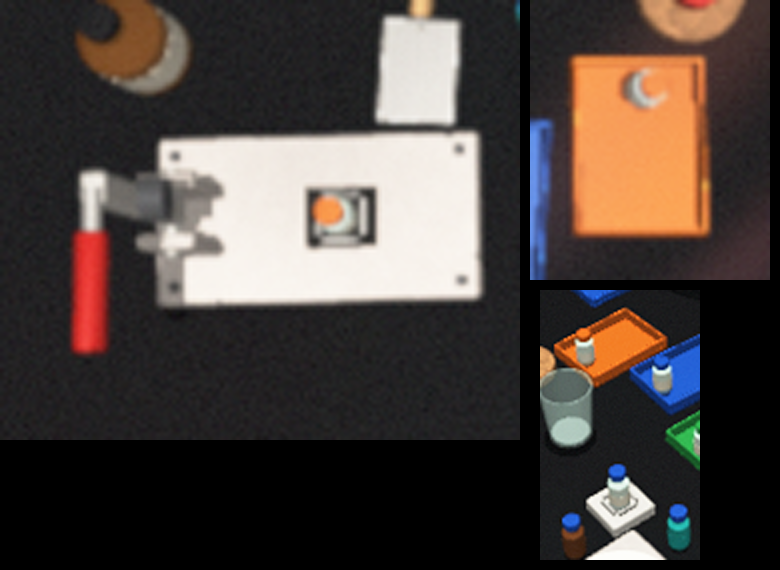

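The crop confirms it: the orange vial is in the nest, and the only orange tray holds its orange done vial at the +x end. Next I'll get the plate and handle yaw, then approach.

```bash
python3 - <<'E'
from h import *; import pickle
T=pickle.load(open("top.pkl","rb"));S=pickle.load(open("scene.pkl","rb"))
im=T["img"]; m=np.zeros(im.shape[:2],np.uint8); m[190:250,199:290]=(im[190:250,199:290].min(2)>130)
r=cv2.minAreaRect(np.argwhere(m)[:,::-1].astype(np.float32)); print(r)
P=np.array([atz(T,p,.02) for p in cv2.boxPoints(r)]); print(P.round(4).tolist(), P.mean(0))
for i in range(4):
    d=P[(i+1)%4]-P[i]; print(np.linalg.norm(d[:2]).round(3),np.degrees(np.arctan2(d[1],d[0])).round(2))
b=blob(im,172,6,(170,200,195,260)); B=np.array([atz(T,p,.322) for p in cv2.boxPoints(b[2])])
for i in range(4):
    d=B[(i+1)%4]-B[i]; print("h",np.linalg.norm(d[:2]).round(3),np.degrees(np.arctan2(d[1],d[0])).round(2))
# nest dark frame centre
m=np.zeros(im.shape[:2],np.uint8); m[205:233,230:262]=(im[205:233,230:262].max(2)<70)
r=cv2.minAreaRect(np.argwhere(m)[:,::-1].astype(np.float32)); print("nest",r,atz(T,r[0],.02))
E
```

```text
((239.0, 215.0), (50.0, 80.0), 90.0)
[[0.6228, 0.3678, 0.02], [0.6271, 0.0965, 0.02], [0.4582, 0.0919, 0.02], [0.4539, 0.3597, 0.02]] [0.5405069  0.22896729 0.02      ]
0.271 -89.08
0.169 -178.46
0.268 90.93
0.169 2.73
h 0.083 0.44
h 0.026 -91.67
h 0.083 -179.7
h 0.026 88.36
nest ((245.0, 219.0), (12.0, 14.0), 90.0) [0.52678751 0.20822363 0.02      ]
```

```bash
python3 -m pendant '[[1,[0,0,-0.2],0.03],[1,[0,0,-0.4],0.06],[1,[0,0,-0.6],0.09],[1,[0,0,-0.8],0.12],[1,[0,0,-1],0.15],[1,[0,0,-1],0.15],[1,[0,0,-1],0.15]]'
```

```text
time: 0.8
tool_pos: [0.2824, -0.5575, 0.3509]
tool_rot: [-0.0, 1.0, -0.0, -0.0]
contact_force: [-0.3, 0.9, -0.2]
gripper_width: 1.002
grasp_force: 0.0
```

```bash

python3 -m pendant '[[1,[0.33,-0.33,-0.2],0],[1,[0.66,-0.66,-0.4],0],[1,[1,-1,-0.6],0]]' >/dev/null
python3 -m pendant '[[1,[0.2,-0.33,0],0],[1,[0.4,-0.66,0],0],[1,[0.4,-1,0],0]]' >/dev/null
python3 -m pendant '[[1,[0,-0.33,0],0],[1,[0,-0.66,0],0],[1,[0,-1,0],0]]' >/dev/null
python3 -m pendant '[[1,[0,-0.33,0],0],[1,[0,-0.66,0],0],[1,[0,-1,0],0]]'
python3 -m pendant '[[1,[0,-0.33,0],0],[1,[0,-0.66,0],0],[1,[0,-1,0],0],[1,[0,-1,0],0],[1,[0,-1,0],0]]'
python3 - <<'E'
from plant import manip
import pickle,cv2
s=manip.state(); f=manip.grab_frame("wrist"); pickle.dump((s,f),open("w1.pkl","wb")); cv2.imwrite("pics/w1.png",f["img"][:,:,::-1])
print(s["tool_pos"],s["tool_rot"],f["tool_from_camera"])
E
```

```text
time: 2.0
tool_pos: [0.4284, -0.0987, 0.4073]
tool_rot: [-0.001, 1.0, -0.001, -0.002]
contact_force: [0.5, 0.3, 0.7]
gripper_width: 0.996
grasp_force: 0.0
time: 2.5
tool_pos: [0.429, 0.0203, 0.408]
tool_rot: [0.0, 1.0, 0.0, -0.002]
contact_force: [-0.2, -1.1, -0.4]
gripper_width: 0.998
grasp_force: 0.0
[0.42899905 0.02028485 0.40797951] [ 4.23716290e-05  9.99998691e-01  3.53753384e-04 -1.57853930e-03] [[ 1.40118116e-03 -9.61153449e-01 -2.76011022e-01  7.05106616e-02]
 [ 9.99998997e-01  1.28929409e-03  5.86825446e-04  3.49370704e-04]
 [-2.08169921e-04 -2.76011567e-01  9.61154291e-01 -1.42923674e-01]
 [ 0.00000000e+00  0.00000000e+00  0.00000000e+00  1.00000000e+00]]
```

View pics/w1.png

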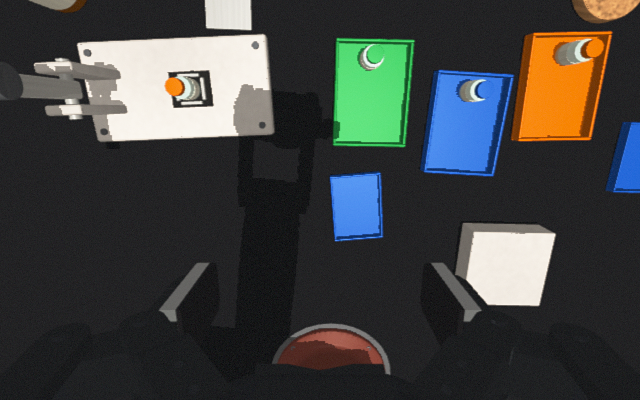

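The wrist image shows the plate with corners (77,44), (268,35), (274,132) and (99,141), and the orange-capped vial in the nest at (190,88). The orange tray's rim corners are (526,33), (611,32), (591,140) and (512,139). I'll measure from these, move nearer the handle and look again.

```bash

cat >> h.py <<'E'
def wf(s,f):
    q=s["tool_rot"]; M=np.eye(4); M[:3,:3]=R.from_quat([q[1],q[2],q[3],q[0]]).as_matrix(); M[:3,3]=s["tool_pos"]; M=M@np.array(f["tool_from_camera"])
    g=dict(f); g["rotation"]=M[:3,:3]; g["eye"]=M[:3,3]; return g
E
python3 -m pendant '[[1,[0,-0.33,-0.1],0],[1,[0.1,-0.66,-0.1],0],[1,[0.18,-1,-0.1],0]]' >/dev/null
python3 -m pendant '[[1,[0,-0.33,0],0],[1,[0,-0.66,0],0],[1,[0,-0.8,0],0],[1,[0,-0.8,0],0],[1,[0,-0.8,0],0]]'
python3 - <<'E'
from plant import manip
from h import *
import pickle
w1=wf(*pickle.load(open("w1.pkl","rb")))
T=pickle.load(open("top.pkl","rb"));S=pickle.load(open("scene.pkl","rb"))
def q(n,pp,z):
    P=np.array([atz(w1,p,z) for p in pp]); print(n,P[:,:2].round(4).tolist(),P.mean(0).round(4),[np.degrees(np.arctan2(*(P[(i+1)%4]-P[i])[1::-1])).round(1) for i in range(4)])
q("plate",[(77,44),(268,35),(274,132),(99,141)],.02)
q("bolts",[(88,52),(255,44),(262,124),(104,131)],.02)
q("nest",[(172,71),(210,70),(212,106),(174,108)],.02)
q("tray",[(526,33),(611,32),(591,140),(512,139)],.022)
q("trayfloor",[(533,37),(606,37),(588,136),(518,136)],.005)
c=blob(w1["img"],7,20,(160,70,190,105),100)[0]
print("cap",c,tri([(w1,c),(T,(241.1,217.2)),(S,(384.4,272.7))]))
s=manip.state(); f=manip.grab_frame("wrist"); pickle.dump((s,f),open("w2.pkl","wb")); cv2.imwrite("pics/w2.png",f["img"][:,:,::-1])
w2=wf(s,f)
b=blob(f["img"],172,6,(0,0,640,300)); print(s["tool_pos"],b)
print("handle",tri([(w2,b[0]),(T,(182.2,237.5)),(S,(456,211.9))]),tri([(w2,b[0]),(S,(456,211.9))]))
E
```

```text
time: 3.35
tool_pos: [0.4521, 0.2344, 0.4211]
tool_rot: [0.001, 1.0, -0.002, -0.001]
contact_force: [0.3, -0.2, -0.4]
gripper_width: 0.997
grasp_force: 0.0
plate [[0.5867, 0.3645], [0.5989, 0.093], [0.4651, 0.0892], [0.4511, 0.3574]] [0.5254 0.226  0.02  ] [np.float64(-87.4), np.float64(-178.4), np.float64(93.0), np.float64(3.0)]
bolts [[0.5763, 0.3508], [0.5873, 0.1119], [0.4769, 0.1069], [0.466, 0.3472]] [0.5266 0.2292 0.02  ] [np.float64(-87.4), np.float64(-177.4), np.float64(92.6), np.float64(1.9)]
nest [[0.5512, 0.2339], [0.5527, 0.1788], [0.5028, 0.1802], [0.4998, 0.237]] [0.5266 0.2075 0.02  ] [np.float64(-88.5), np.float64(178.4), np.float64(93.0), np.float64(-3.5)]
tray [[0.6019, -0.2693], [0.6034, -0.3882], [0.4543, -0.3935], [0.4555, -0.2729]] [ 0.5288 -0.331   0.022 ] [np.float64(-89.3), np.float64(-178.0), np.float64(89.4), np.float64(1.4)]
trayfloor [[0.5999, -0.2896], [0.6001, -0.3957], [0.459, -0.4007], [0.4588, -0.291]] [ 0.5294 -0.3443  0.005 ] [np.float64(-89.9), np.float64(-177.9), np.float64(90.1), np.float64(0.6)]
cap [174.31399317  86.40614334] (array([0.527198  , 0.20973489, 0.08026939]), [0.0009555291735827048, 0.00101263375793516, 0.00031647600903242135])
[0.45205123 0.23439202 0.42114654] (array([200.4750147 , 206.85596708]), array([ 178,  153,   45,  110, 3402], dtype=int32), ((200.48997497558594, 207.42999267578125), (110.7329330444336, 32.526912689208984), 81.8698959350586))
handle (array([0.45223369, 0.32167687, 0.32289707]), [0.0016500047249988158, 0.0012267482905021303, 0.0023230098122639245]) (array([0.45261477, 0.32234117, 0.32364985]), [0.0018820182032293286, 0.00188201820322927])
```

View pics/w2.png

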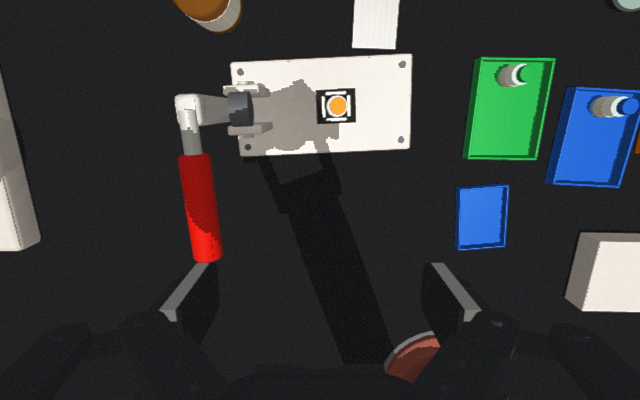

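The plate is yawed about +2.5°. With roll −0.014 the tool axes line up with the press: tool y is press −y, tool z is down. Now I'll grip the handle.

```bash

python3 -m pendant '[[1,[0,-0.3,0],-0.007],[1,[0,-0.6,0],-0.014],[1,[0,-0.73,0],-0.014],[1,[0,-0.73,0],-0.014],[1,[0,-0.73,0],-0.014]]'
python3 -m pendant '[[1,[0,0,0.2],0],[1,[0,0,0.4],0],[1,[0,0,0.6],0],[1,[0,0,0.8],0],[1,[0,0,0.9],0],[1,[0,0,0.98],0],[1,[0,0,0.98],0],[1,[0,0,0.98],0]]'
python3 -m pendant '[[0.45,[0,0,0],0],[0.45,[0,0,0],0],[0.45,[0,0,0],0],[0.35,[0,0,0],0],[0.3,[0,0,0],0],[0.3,[0,0,0],0]]'
python3 - <<'E'
from plant import manip
from h import *
f=manip.grab_frame("wrist"); g=manip.grab_frame("scene")
o=np.hstack([f["img"][100:400:,60:560], cv2.resize(g["img"][150:300,360:510],(300,300))]); cv2.imwrite("pics/g1.png",o[:,:,::-1])
E
```

```text
time: 3.9
tool_pos: [0.4521, 0.322, 0.422]
tool_rot: [0.0, 1.0, 0.02, -0.0]
contact_force: [0.0, -0.2, -0.2]
gripper_width: 1.003
grasp_force: 0.0
time: 4.7
tool_pos: [0.4522, 0.3231, 0.3056]
tool_rot: [-0.0, 1.0, 0.021, 0.001]
contact_force: [0.5, -0.2, 1.0]
gripper_width: 0.996
grasp_force: 0.0
time: 5.3
tool_pos: [0.4517, 0.3233, 0.3044]
tool_rot: [0.0, 1.0, 0.021, 0.0]
contact_force: [-0.6, -0.3, 0.1]
gripper_width: 0.299
grasp_force: 0.0
```

View pics/g1.png

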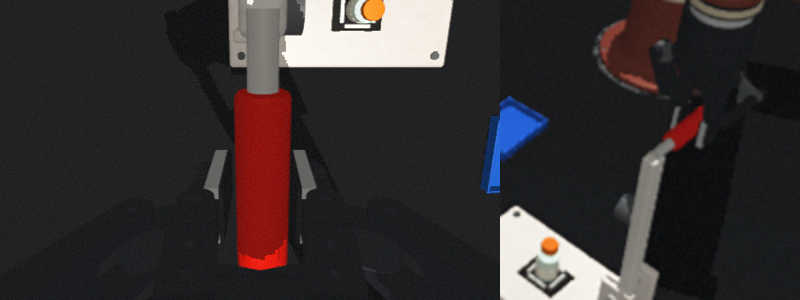

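The handle sits centred between the pads and in line with them (handle centre at about x=263, pads at 220 and 303). Closing now.

```bash

python3 -m pendant '[[0.28,[0,0,0.02],0],[0.25,[0,0,0.02],0],[0,[0,0,0.02],0],[0,[0,0,0.02],0],[0,[0,0,0.02],0]]'
```

```text
time: 5.9
tool_pos: [0.4518, 0.323, 0.302]
tool_rot: [0.0, 1.0, 0.021, 0.0]
contact_force: [1.5, -2.2, 1.1]
gripper_width: 0.238
grasp_force: 58.5
```

```bash

python3 -m pendant '[[0,[0,0.09,0.002],0],[0,[0,0.18,0.009],0],[0,[0,0.268,0.02],0],[0,[0,0.356,0.036],0],[0,[0,0.443,0.056],0],[0,[0,0.53,0.08],0],[0,[0,0.614,0.108],0],[0,[0,0.698,0.142],0],[0,[0,0.779,0.178],0],[0,[0,0.859,0.219],0]]'
```

```text
time: 6.9
tool_pos: [0.4561, 0.2207, 0.2742]
tool_rot: [-0.002, 1.0, 0.021, 0.0]
contact_force: [6.3, 9.7, -8.2]
gripper_width: 0.235
grasp_force: 58.8
```

```bash

python3 -m pendant '[[0,[0,0.075,0.05],0],[0,[0,0.15,0.102],0],[0,[0,0.22,0.154],0],[0,[0,0.29,0.21],0],[0,[0,0.356,0.269],0],[0,[0,0.42,0.332],0],[0,[0,0.48,0.398],0],[0,[0,0.538,0.467],0],[0,[0,0.592,0.538],0],[0,[0,0.642,0.612],0]]'
```

```text
time: 7.9
tool_pos: [0.4593, 0.1455, 0.2027]
tool_rot: [-0.004, 1.0, 0.021, 0.001]
contact_force: [3.6, 13.2, -1.0]
gripper_width: 0.236
grasp_force: 59.6
```

```bash

python3 -m pendant '[[0,[0,0.042,0.077],0],[0,[0,0.082,0.155],0],[0,[0,0.12,0.236],0],[0,[0,0.153,0.319],0],[0,[0,0.184,0.403],0],[0,[0,0.21,0.489],0],[0,[0,0.23,0.576],0],[0,[0,0.246,0.664],0],[0,[0,0.258,0.752],0],[0,[0,0.266,0.841],0]]'
python3 -m pendant '[[0,[0,0.003,0.05],0],[0,[0,0.003,0.09],0],[0,[0,0.003,0.11],0],[0,[0,0.003,0.11],0],[0,[0,0.003,0.11],0]]'
```

```text
time: 8.9
tool_pos: [0.4608, 0.1123, 0.1033]
tool_rot: [-0.002, 1.0, 0.021, 0.0]
contact_force: [-2.9, 6.8, 8.0]
gripper_width: 0.234
grasp_force: 60.3
time: 9.4
tool_pos: [0.4608, 0.1117, 0.0904]
tool_rot: [-0.002, 1.0, 0.021, 0.0]
contact_force: [-3.2, 5.5, 7.5]
gripper_width: 0.238
grasp_force: 60.4
```

```bash

python3 -m pendant '[[0,[0,0,0.02],0],[0,[0,0,0.04],0],[0,[0,0,0.04],0],[0,[0,0,0.04],0]]'
```

```text
time: 9.8
tool_pos: [0.4609, 0.1117, 0.0868]
tool_rot: [-0.001, 1.0, 0.021, -0.0]
contact_force: [-7.1, 5.2, 15.1]
gripper_width: 0.237
grasp_force: 61.4
```

```bash

python3 -m pendant '[[0,[0,0,0.02],0],[0,[0,0,0.04],0],[0,[0,0,0.04],0],[0,[0,0,0.04],0]]'
python3 - <<'E'
from plant import manip
from h import *
g=manip.grab_frame("scene"); h=manip.grab_frame("top")
o=np.hstack([cv2.resize(g["img"][220:340,320:450],(390,360)),cv2.resize(h["img"][170:270,180:290],(396,360))]); cv2.imwrite("pics/d1.png",o[:,:,::-1])
E
```

```text
time: 10.2
tool_pos: [0.4611, 0.1117, 0.086]
tool_rot: [-0.001, 1.0, 0.021, -0.001]
contact_force: [-21.2, 2.5, 37.7]
gripper_width: 0.237
grasp_force: 63.8
```

View pics/d1.png

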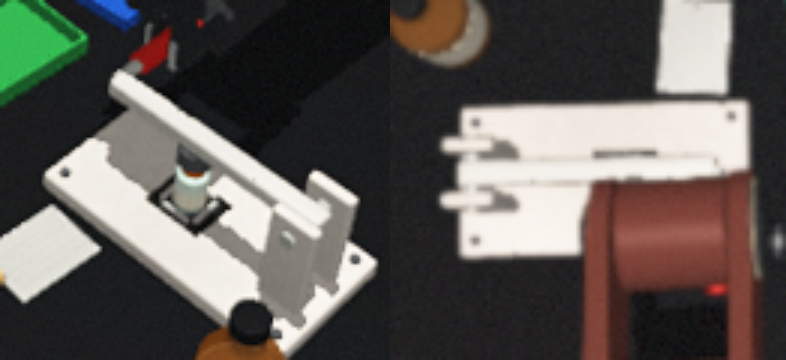

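The lever is level on its stop, since the force jumped from 15 to 38 N over 0.8 mm, and the die is on the cap. Easing it back up over about 6.5 s.

```bash

python3 -m pendant '[[0,[0,0,-0.02],0],[0,[0,0,-0.04],0],[0,[0,0,-0.06],0],[0,[0,0,-0.09],0],[0,[0,0,-0.12],0],[0,[0,-0.001,-0.155],0],[0,[0,-0.003,-0.19],0],[0,[0,-0.007,-0.235],0],[0,[0,-0.011,-0.279],0]]'
python3 -m pendant '[[0,[0,-0.006,-0.044],0],[0,[0,-0.012,-0.088],0],[0,[0,-0.02,-0.132],0],[0,[0,-0.028,-0.176],0],[0,[0,-0.038,-0.22],0],[0,[0,-0.048,-0.263],0],[0,[0,-0.061,-0.306],0],[0,[0,-0.074,-0.349],0],[0,[0,-0.09,-0.391],0],[0,[0,-0.105,-0.433],0]]'
python3 -m pendant '[[0,[0,-0.016,-0.042],0],[0,[0,-0.033,-0.083],0],[0,[0,-0.052,-0.124],0],[0,[0,-0.071,-0.164],0],[0,[0,-0.091,-0.203],0],[0,[0,-0.111,-0.242],0],[0,[0,-0.132,-0.281],0],[0,[0,-0.153,-0.319],0],[0,[0,-0.178,-0.356],0],[0,[0,-0.203,-0.393],0]]'
```

```text
time: 11.2
tool_pos: [0.4608, 0.1135, 0.1144]
tool_rot: [-0.002, 1.0, 0.021, 0.0]
contact_force: [-1.6, 6.7, 6.3]
gripper_width: 0.235
grasp_force: 60.4
time: 12.2
tool_pos: [0.4602, 0.1267, 0.1658]
tool_rot: [-0.003, 1.0, 0.021, 0.001]
contact_force: [1.2, 9.1, 3.7]
gripper_width: 0.24
grasp_force: 60.0
time: 13.2
tool_pos: [0.4591, 0.1516, 0.2118]
tool_rot: [-0.004, 1.0, 0.021, 0.001]
contact_force: [4.0, 10.4, -2.8]
gripper_width: 0.234
grasp_force: 59.4
```

```bash

python3 -m pendant '[[0,[0,-0.027,-0.036],0],[0,[0,-0.054,-0.071],0],[0,[0,-0.083,-0.106],0],[0,[0,-0.112,-0.14],0],[0,[0,-0.142,-0.173],0],[0,[0,-0.172,-0.206],0],[0,[0,-0.204,-0.238],0],[0,[0,-0.236,-0.269],0],[0,[0,-0.269,-0.299],0],[0,[0,-0.302,-0.328],0]]'
python3 -m pendant '[[0,[0,-0.035,-0.028],0],[0,[0,-0.07,-0.056],0],[0,[0,-0.105,-0.083],0],[0,[0,-0.14,-0.108],0],[0,[0,-0.178,-0.134],0],[0,[0,-0.215,-0.16],0],[0,[0,-0.252,-0.185],0],[0,[0,-0.29,-0.21],0],[0,[0,-0.33,-0.231],0],[0,[0,-0.37,-0.251],0]]'
```

```text
time: 14.2
tool_pos: [0.4576, 0.1868, 0.2504]
tool_rot: [-0.002, 1.0, 0.021, 0.001]
contact_force: [4.4, 8.9, -4.8]
gripper_width: 0.234
grasp_force: 59.3
time: 15.2
tool_pos: [0.4557, 0.2304, 0.2794]
tool_rot: [-0.001, 1.0, 0.021, 0.0]
contact_force: [4.7, 6.1, -7.4]
gripper_width: 0.235
grasp_force: 59.1
```

```bash

python3 -m pendant '[[0,[0,-0.04,-0.019],0],[0,[0,-0.081,-0.036],0],[0,[0,-0.123,-0.054],0],[0,[0,-0.165,-0.07],0],[0,[0,-0.207,-0.085],0],[0,[0,-0.249,-0.098],0],[0,[0,-0.292,-0.11],0],[0,[0,-0.336,-0.122],0],[0,[0,-0.38,-0.133],0],[0,[0,-0.423,-0.142],0]]'
python3 -m pendant '[[0,[0,-0.044,-0.009],0],[0,[0,-0.088,-0.016],0],[0,[0,-0.132,-0.022],0],[0,[0,-0.176,-0.027],0],[0,[0,-0.221,-0.031],0],[0,[0,-0.266,-0.034],0],[0,[0,-0.311,-0.036],0],[0,[0,-0.356,-0.036],0],[0,[0,-0.356,-0.036],0],[0,[0,-0.356,-0.036],0]]'
```

```text
time: 16.2
tool_pos: [0.4536, 0.2802, 0.297]
tool_rot: [0.0, 1.0, 0.021, -0.0]
contact_force: [4.2, 2.2, -5.1]
gripper_width: 0.233
grasp_force: 59.2
time: 17.2
tool_pos: [0.4518, 0.3228, 0.3021]
tool_rot: [0.001, 1.0, 0.021, -0.0]
contact_force: [4.5, -1.5, -5.0]
gripper_width: 0.237
grasp_force: 59.3
```

The lever is back up, resting lightly on its stop (−1.5 N). I'll nudge it, release, and go over the nest.

```bash

python3 -m pendant '[[0,[0,-0.01,0],0],[0,[0,-0.01,0],0],[0.3,[0,-0.01,0],0],[0.5,[0,-0.01,0],0],[0.7,[0,-0.01,0],0],[0.7,[0,-0.01,0],0]]'
python3 -m pendant '[[0.7,[0,0,-0.15],0],[0.7,[0,0,-0.3],0],[0.7,[0,0,-0.5],0],[0.7,[0,0,-0.7],0],[0.7,[0,0,-0.7],0]]' >/dev/null
python3 -m pendant '[[0.7,[0.2,0.33,0],0],[0.7,[0.4,0.66,0],0],[0.7,[0.584,0.99,0],0],[0.7,[0.584,0.99,0],0],[0.7,[0.584,0.99,0],0],[0.7,[0.584,0.99,0],0]]'
python3 - <<'E'
from plant import manip
from h import *
import pickle
s=manip.state(); f=manip.grab_frame("wrist"); t=manip.grab_frame("top"); g=manip.grab_frame("scene"); pickle.dump((s,f,t,g),open("w3.pkl","wb"))
print(s["tool_pos"])
b=blob(g["img"],172,6,(430,190,490,240)); print("handle scene",b[0]); b=blob(t["img"],172,6,(170,200,195,260)); print(b[0])
w=wf(s,f); b=blob(f["img"],7,20,(150,20,450,350),100); b2=blob(g["img"],7,20,(370,262,395,290))
print(b,b2[0],tri([(w,b[0]),(g,b2[0])]))
print("at .074",atz(w,b[0],.078))
o=np.hstack([f["img"][0:400,60:560],np.vstack([cv2.resize(g["img"][150:300,360:510],(300,300)),np.zeros((100,300,3),np.uint8)])]); cv2.imwrite("pics/n1.png",o[:,:,::-1])
E
```

```text
time: 17.8
tool_pos: [0.4515, 0.3248, 0.3029]
tool_rot: [-0.0, 1.0, 0.021, 0.0]
contact_force: [0.1, -0.5, 0.9]
gripper_width: 0.702
grasp_force: 0.0
time: 18.9
tool_pos: [0.5263, 0.2093, 0.3863]
tool_rot: [-0.0, 1.0, 0.021, 0.0]
contact_force: [-0.3, 1.3, 0.3]
gripper_width: 0.703
grasp_force: 0.0
[0.52627108 0.20931389 0.38633575]
handle scene [456.01677852 211.84899329]
[181.22156398 226.68720379]
(array([184.98926117,  47.8217354 ]), array([   0,    0,   62,   55, 2328], dtype=int32), ((180.5, 47.0), (54.0, 61.0), 90.0)) [384.43636364 274.25454545] (array([0.6437117 , 0.30803071, 0.24827384]), [0.009933127492686478, 0.009933127492686527])
at .074 [0.66119042 0.37815277 0.078     ]
```

View pics/n1.png

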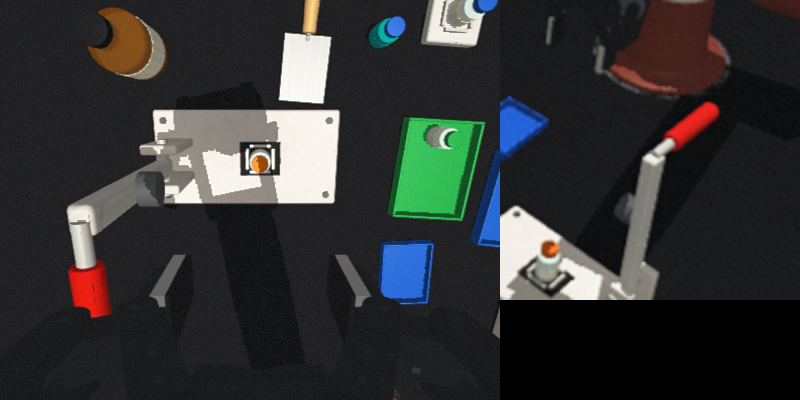

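The lever is up: the handle is at the same scene pixel (456,212) as at the start. The vial is in the nest with its cap at (320,163) in the wrist image, and the cap sits lower than before. Refining the position.

```bash
python3 - <<'E'
from h import *; import pickle
s,f,t,g=pickle.load(open("w3.pkl","rb")); w=wf(s,f); S=pickle.load(open("scene.pkl","rb"))
b=blob(f["img"],5,22,(300,140,345,185),100); b0=blob(S["img"],5,22,(370,262,395,292),100); b2=blob(g["img"],5,22,(370,262,395,292),100)
print(b[0],b[1],b0[0],b2[0],b0[1],b2[1]); print(tri([(w,b[0]),(g,b2[0])]),atz(w,b[0],.076))
print("nest",atz(w,(320.5,158.5),.02)); print("vial base mid, body bottom",atz(w,(320,160),.05))
E
```

```text
[319.46428571 163.93303571] [ 12  16  16  17 224] [384.44262295 272.68852459] [384.59322034 274.30508475] [11  7  8  9 61] [11  9  9  8 59]
(array([0.52616134, 0.20977033, 0.07353364]), [0.0006720090079875933, 0.0006720090079875084]) [0.52700326 0.20929216 0.076     ]
nest [0.52656862 0.20778956 0.02      ]
vial base mid, body bottom [0.52856932 0.20863587 0.05      ]
```

```bash

python3 -m pendant '[[0.7,[0,0,0.3],0],[0.7,[0,0,0.6],0],[0.7,[0,0,1],0]]' >/dev/null
python3 -m pendant '[[0.7,[0,0,0.3],0],[0.7,[0,0,0.6],0],[0.7,[0,0,0.9],0],[0.7,[0,0,1],0],[0.7,[0,0,1],0]]'
python3 -m pendant '[[0.7,[0,0,0.15],0],[0.7,[0,0,0.3],0],[0.7,[0,0,0.45],0],[0.7,[0,0,0.6],0],[0.7,[0,0,0.7],0],[0.7,[0,0,0.8],0],[0.7,[0,0,0.9],0],[0.7,[0,0,0.93],0],[0.7,[0,0,0.93],0],[0.7,[0,0,0.93],0]]'
python3 -m pendant '[[0.55,[0,0,0],0],[0.45,[0,0,0],0],[0.4,[0,0,0],0],[0.37,[0,0,0],0],[0.33,[0,0,0],0],[0.2,[0,0,0],0],[0.2,[0,0,0],0],[0.2,[0,0,0],0]]'
```

```text
time: 19.85
tool_pos: [0.525, 0.2089, 0.144]
tool_rot: [0.0, 1.0, 0.021, -0.002]
contact_force: [-0.2, 0.1, 0.4]
gripper_width: 0.699
grasp_force: 0.0
time: 20.85
tool_pos: [0.5271, 0.2087, 0.035]
tool_rot: [-0.0, 1.0, 0.021, 0.0]
contact_force: [1.2, 0.3, 0.5]
gripper_width: 0.704
grasp_force: 0.0
time: 21.65
tool_pos: [0.527, 0.2088, 0.0349]
tool_rot: [-0.0, 1.0, 0.021, 0.0]
contact_force: [-0.6, 0.1, 3.3]
gripper_width: 0.335
grasp_force: 59.1
```

```bash

python3 -m pendant '[[0.2,[0,0,-0.04],0],[0.2,[0,0,-0.1],0],[0.2,[0,0,-0.2],0],[0.2,[0,0,-0.35],0],[0.2,[0,0,-0.5],0],[0.2,[0,0,-0.7],0],[0.2,[0,0,-0.9],0],[0.2,[0,0,-1],0],[0.2,[0,0,-1],0]]'
python3 -m pendant '[[0.2,[-0.02,0.1,0],0],[0.2,[-0.04,0.25,0],0],[0.2,[-0.06,0.45,0],0],[0.2,[-0.08,0.7,0],0],[0.2,[-0.08,1,0],0]]' >/dev/null
python3 -m pendant '[[0.2,[-0.02,0.25,0],0],[0.2,[-0.04,0.5,0],0],[0.2,[-0.06,0.75,0],0],[0.2,[-0.08,1,0],0]]' >/dev/null
python3 -m pendant '[[0.2,[-0.02,0.25,0],0],[0.2,[-0.04,0.5,0],0],[0.2,[-0.06,0.75,0],0],[0.2,[-0.08,1,0],0]]' >/dev/null
python3 -m pendant '[[0.2,[-0.02,0.25,0],0],[0.2,[-0.04,0.5,0],0],[0.2,[-0.06,0.75,0],0],[0.2,[-0.08,0.9,0],0],[0.2,[-0.08,0.95,0],0],[0.2,[-0.08,0.95,0],0],[0.2,[-0.08,0.95,0],0]]'
python3 - <<'E'
from plant import manip
from h import *
import pickle
s=manip.state(); f=manip.grab_frame("wrist"); pickle.dump((s,f),open("w4.pkl","wb"))
cv2.imwrite("pics/t1.png",f["img"][:,:,::-1]); print(s["tool_pos"])
E
```

```text
time: 22.55
tool_pos: [0.5281, 0.209, 0.1574]
tool_rot: [-0.001, 1.0, 0.021, 0.002]
contact_force: [0.2, -0.1, -0.9]
gripper_width: 0.328
grasp_force: 59.1
time: 24.55
tool_pos: [0.5078, -0.2655, 0.1539]
tool_rot: [-0.001, 1.0, 0.021, -0.0]
contact_force: [0.3, 0.8, 0.1]
gripper_width: 0.332
grasp_force: 59.2
[ 0.50776054 -0.26554769  0.15390998]
```

View pics/t1.png

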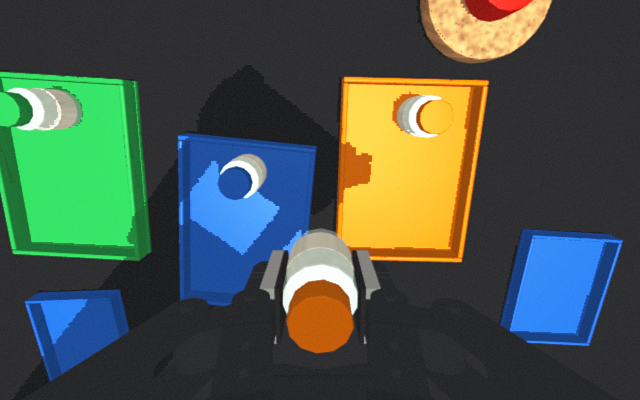

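The orange vial is held upright between the pads at (320,315). The orange tray's rim corners are (341,78), (489,81), (463,262) and (336,261), and its done vial is at (425,117).

```bash
python3 - <<'E'
from h import *; import pickle
s,f=pickle.load(open("w4.pkl","rb")); w=wf(s,f)
P=np.array([atz(w,p,.022) for p in [(341,78),(489,81),(463,262),(336,261)]]); print(P.round(4).tolist(),P.mean(0))
w1=wf(*pickle.load(open("w1.pkl","rb"))); a=[(341,78),(489,81),(463,262),(336,261)]; b=[(526,33),(611,32),(591,140),(512,139)]
for x,y in zip(a,b): print(tri([(w,x),(w1,y)]))
E
```

```text
[[0.6015, -0.2779, 0.022], [0.6043, -0.3897, 0.022], [0.4551, -0.3939, 0.022], [0.4512, -0.2827, 0.022]] [ 0.52803039 -0.33605116  0.022     ]
(array([ 0.60398911, -0.27856926,  0.00536047]), [0.0010817985599388188, 0.001081798559938873])
(array([ 0.60458756, -0.39224585,  0.01670732]), [0.00018376085358664434, 0.00018376085358665843])
(array([ 0.45419764, -0.39490275,  0.02008565]), [0.00010608847320176245, 0.00010608847320180701])
(array([ 0.4515768 , -0.28059701,  0.01428434]), [0.0043705170571974455, 0.004370517057197453])
```

```bash

python3 -m pendant '[[0.2,[0,0.2,0],0],[0.2,[-0.01,0.4,0],0],[0.2,[-0.025,0.588,0],0],[0.2,[-0.025,0.588,0],0],[0.2,[-0.025,0.588,0],0]]'
python3 -m pendant '[[0.2,[0,0,0.15],0],[0.2,[0,0,0.3],0],[0.2,[0,0,0.5],0],[0.2,[0,0,0.65],0],[0.2,[0,0,0.8],0],[0.2,[0,0,0.9],0],[0.2,[0,0,1],0],[0.2,[0,0,1],0],[0.2,[0,0,1],0],[0.2,[0,0,1],0]]'
python3 -m pendant '[[0.2,[0,0,0.02],0],[0.2,[0,0,0.04],0],[0.2,[0,0,0.06],0],[0.2,[0,0,0.08],0],[0.2,[0,0,0.08],0],[0.2,[0,0,0.08],0]]'
```

```text
time: 25.1
tool_pos: [0.5079, -0.3369, 0.1543]
tool_rot: [-0.0, 1.0, 0.021, -0.0]
contact_force: [-0.0, -0.5, -0.2]
gripper_width: 0.329
grasp_force: 59.3
time: 26.1
tool_pos: [0.5086, -0.3377, 0.0356]
tool_rot: [0.001, 1.0, 0.021, 0.001]
contact_force: [-0.4, -0.4, -0.5]
gripper_width: 0.328
grasp_force: 59.3
time: 26.7
tool_pos: [0.5078, -0.3371, 0.0246]
tool_rot: [-0.0, 1.0, 0.021, -0.0]
contact_force: [0.0, 0.4, -0.7]
gripper_width: 0.331
grasp_force: 59.3
```

```bash

python3 -m pendant '[[0.2,[0,0,0.008],0],[0.2,[0,0,0.016],0],[0.2,[0,0,0.016],0],[0.2,[0,0,0.016],0]]'
python3 -m pendant '[[0.2,[0,0,0.008],0],[0.2,[0,0,0.012],0],[0.2,[0,0,0.012],0],[0.2,[0,0,0.012],0]]'
```

```text
time: 27.1
tool_pos: [0.5079, -0.3372, 0.0229]
tool_rot: [-0.0, 1.0, 0.021, 0.0]
contact_force: [-0.5, 0.2, -0.3]
gripper_width: 0.33
grasp_force: 59.3
time: 27.5
tool_pos: [0.5079, -0.3371, 0.0214]
tool_rot: [-0.0, 1.0, 0.021, -0.0]
contact_force: [0.2, 0.1, 0.2]
gripper_width: 0.331
grasp_force: 59.3
```

```bash

python3 -m pendant '[[0.2,[0,0,0.006],0],[0.2,[0,0,0.009],0],[0.2,[0,0,0.009],0],[0.2,[0,0,0.009],0]]'
python3 -m pendant '[[0.2,[0,0,0.006],0],[0.2,[0,0,0.009],0],[0.2,[0,0,0.009],0],[0.2,[0,0,0.009],0]]'
```

```text
time: 27.9
tool_pos: [0.5079, -0.3371, 0.0203]
tool_rot: [-0.0, 1.0, 0.021, -0.0]
contact_force: [-0.1, 0.3, -0.4]
gripper_width: 0.331
grasp_force: 59.3
time: 28.3
tool_pos: [0.5079, -0.3371, 0.0193]
tool_rot: [-0.0, 1.0, 0.021, -0.0]
contact_force: [-0.3, 0.5, -0.1]
gripper_width: 0.329
grasp_force: 59.3
```

```bash

python3 -m pendant '[[0.2,[0,0,0.004],0],[0.2,[0,0,0.008],0],[0.2,[0,0,0.008],0],[0.2,[0,0,0.008],0]]'
python3 -m pendant '[[0.2,[0,0,0.004],0],[0.2,[0,0,0.008],0],[0.2,[0,0,0.008],0],[0.2,[0,0,0.008],0]]'
```

```text
time: 28.7
tool_pos: [0.508, -0.3372, 0.0189]
tool_rot: [0.0, 1.0, 0.021, -0.0]
contact_force: [-3.3, 2.0, 5.1]
gripper_width: 0.331
grasp_force: 59.5
time: 29.1
tool_pos: [0.5081, -0.3373, 0.0189]
tool_rot: [-0.0, 1.0, 0.021, -0.0]
contact_force: [-4.7, 3.1, 10.6]
gripper_width: 0.336
grasp_force: 60.1
```

The vial is on the tray floor. I'll relax the push, open gently and rise.

```bash

python3 -m pendant '[[0.2,[0,0,-0.006],0],[0.2,[0,0,-0.01],0],[0.34,[0,0,-0.01],0],[0.38,[0,0,-0.01],0],[0.45,[0,0,-0.01],0],[0.55,[0,0,-0.01],0],[0.55,[0,0,-0.01],0],[0.55,[0,0,-0.01],0]]'
python3 -m pendant '[[0.55,[0,0,-0.08],0],[0.55,[0,0,-0.16],0],[0.55,[0,0,-0.3],0],[0.55,[0,0,-0.5],0],[0.55,[0,0,-0.75],0],[0.55,[0,0,-1],0]]' >/dev/null
python3 -m pendant '[[0.55,[0,0,-0.3],0],[0.55,[0,0,-0.6],0],[0.55,[0,0,-0.8],0],[0.55,[0,0,-0.8],0],[0.55,[0,0,-0.8],0]]'
python3 - <<'E'
from plant import manip
from h import *
w=manip.grab_frame("wrist"); g=manip.grab_frame("scene")
o=np.hstack([cv2.resize(w["img"],(400,250)),g["img"][150:400,200:600]]); z=np.hstack([cv2.resize(g["img"][165:225,215:315],(500,300),interpolation=2),np.zeros((300,300,3),np.uint8)])
cv2.imwrite("pics/end.png",np.vstack([o,z])[:,:,::-1])
print(blob(g["img"],172,6,(430,190,490,240))[0])
E
```

```text
time: 29.9
tool_pos: [0.5078, -0.3371, 0.0184]
tool_rot: [-0.0, 1.0, 0.021, -0.0]
contact_force: [0.0, -0.0, -0.1]
gripper_width: 0.55
grasp_force: 0.0
time: 31.0
tool_pos: [0.5081, -0.3374, 0.2362]
tool_rot: [0.001, 1.0, 0.021, 0.001]
contact_force: [-0.1, -1.2, -0.2]
gripper_width: 0.553
grasp_force: 0.0
[455.98989899 211.84848485]
```

View pics/end.png

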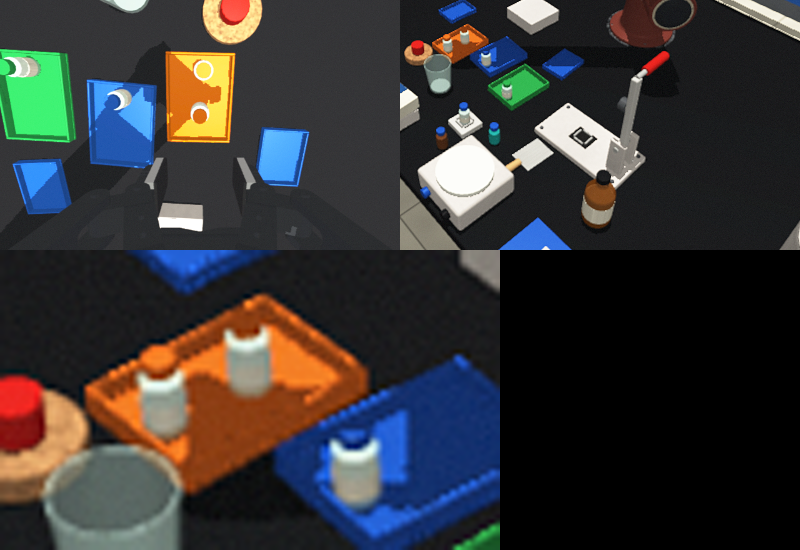

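The vial stands upright in the orange tray (crop (248,360)), next to its done vial. The nest is empty, the lever is up, and everything else is where it was.

```bash
python3 -c "
from plant import manip
print(manip.job_done())"
```

```text
the job is handed in; nothing more can be done
None
```

The job is handed in: the orange vial's cap was pressed home, the lever was eased back up over about 6.5 s until it rested fully up, and the vial now stands upright in the orange tray, with nothing else seen to have moved.

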